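Put the new library cards away and snap the card box shut

ROBOT

A 6-joint arm with a two-finger parallel gripper is mounted at the origin on a cart in front of the work surface, level with it; the furniture and walls round the work are solid. World frame = base frame: x ahead of the robot, y to its left, z up, the work surface at z = 0. Lengths are in m, angles in rad, forces in N, time in s.
With the tool pointing down it reaches from about 0.4 to 0.825 m from the base axis. Payload 7 kg.
Tool frame: the origin (TCP) lies on the centre line of the jaws, within the pads' length; the fingertips stand env.nose_length ahead of it and the grasp point (between the pads) lies 8 mm behind it (env.nose_length is the distance from the TCP to the fingertips, in m); z points along the fingers, y is the line along which they close (so a half turn about z gives the same grasp; the last joint's range is limited). The gripper opens to 85 mm and grips with 20 to 120 N. Pads are 22 mm wide; open, the fingers measure 114 mm over their backs; the gripper's body (76 mm by 85 mm) begins 54 mm behind the grasp point. The pads swing forward as they close: fully open they stand 13 mm farther back than shut.
Start: joints at [-1.06, 0.359, 0.012, 0, -1.224, -0.288], TCP at [0.149, -0.658, 0.242] pointing down, gripper open.
Joint ranges: [-3.07, 3.07], [-1.43, 2.12], [-1.02, 1.25], [-3.03, 1.67], [-3.05, -0], [-3.03, 3.03]. Speed limits (rad/s): [2.39, 2.39, 3.01, 3.14, 3.14, 3.14].

INTERFACE

Orientations are given as a 3x3 rotation matrix whose columns are the frame's x, y, z axes.
In Python, from cell import env, vision, workorder gives the robot as it stands.
- The arm moves only by the tool move_arm, never from a script. Its argument "deltas" is one flat list of numbers, 4 for each row, row after row: the shift along the tool's x, y, z in m, then the turn about the tool's z in degrees. A call has 1 to 10 rows; each row is the pose to reach, as a shift and turn from the pose commanded when the call began, along the tool's axes at that moment; what a row does not reach only later rows make up. A row lasts 1/10 s, in which the tool goes at most 50 mm and 8.59 degrees, less where a joint would pass 70% of its speed; a pose out of reach is approached as far as the arm can. A call with a gripper value outside its range is refused whole. "grip" is the opening, from 0 (shut) to 1 (fully open), set as the call begins (left out, the last holds). The fingers move at their own pace and stop on an object; "newtons" is the grip in N (left out, the last holds). Time passes only in rows, so rows that repeat a pose let the fingers close. It gives the time, the measured TCP pose, the force, the opening and the grip force at its end, in the units of the state.
- env.state(): the state, without advancing time (a new reading comes with each control period).
- vision.get_image(name): name is "side" or "top" or "wrist"; returns a dict with "image" (384x512x3 uint8, red, green, blue), "camera_matrix" (3x3 intrinsics, pixels), "extrinsics" (4x4, takes a point from camera to world coordinates); the wrist camera has in their place "mount" (4x4, takes a point from camera to tool coordinates, whose origin is the TCP and whose axes are the flange's). Camera axes: x right, y up, looking along -z (the intrinsics and any distortion apply to the point x, -y, -z); pixel columns grow to the right and rows downward; lengths in m; the calibration is good to about 2 mm. A picture is of the moment at which its call begins: read the wrist's pose just before it. There is no depth.
- workorder.hand_in(): hands the job in; it is judged then, once.
Trained networks look in a picture, given as the dict that the camera call returned (one of the last four; its "shot" number tells which), for a name from the list of things; names that differ only in an ending like _2 or _b are one class to them, and where a whole thing is asked for, a point or a joint stands for the part that bears it (a point fixed in the world has none). Each returns a list of dicts, best first, with "confidence" (0 to 1); they miss things now and then, are a little off and sometimes report something else, mostly with a low value. They report only what shows in the picture. A call takes as long as a camera call. They do not tell look-alikes from the thing itself.
- vision.masks_of(picture, name): "pixels" (384x512 bool, what is visible of it) and "rect" ([centre column, centre row, width, height] in pixels, round what is visible of it).
The state is a dict: "t": time; "joint_pos": joint angles; "joint_velocities": joint speeds; "joint_efforts": joint torques, N m; "eef_pos": TCP position; "tcp_rot": TCP orientation; "force": force on the tool from outside, world axes, zero at the start; "moment": the same for the moment, N m; "opening": opening from 0.0 (shut) to 1.0 (fully open); "grip_force": force on a finger pad.
Only numpy, scipy, OpenCV 4.12 (cv2) and the standard library are available. Lean on these libraries where they do the work, as an engineer would, in place of code of your own. Each camera call takes 0.05 s, during which the arm holds its last target. There are 200 camera calls.

TASK

Gently lower the loose pack of new library cards, upright, into the empty pocket of the card box, all the way down, then push the open lid from behind past upright and let it fall shut by its own weight. It stops slightly open on its spring catch: press the front of the lid down until the catch snaps and hold it firmly against the stop for half a second (about 10 N), then let go. Never press on the box or lid with 20 N or more, and leave the box and the other things where they stand.

Things in the scene. Friction and masses are not known exactly. Their poses are not given: they have to be found in the camera images.
- card_box: Dark blue-green steel card box, loose but heavy (about 2 kg), 105 (x) x 150 (y) x 70 mm high, 3 mm walls and floor; 94 mm high with the lid shut. Origin: centre of the underside; x to its back (hinge), y along the hinge, z up. Its front, with the spring catch, faces -x. On its floor lies a grey insert, 26 mm thick (top at z = 29 mm), with two pockets along y.
- pocket (a point): Centre of the floor of the empty pocket: x = -6.5, y = +16, z = +3 mm in the box's frame; axes as the box's. The pocket is 57 mm along x, 33 mm along y and 26 mm deep, with a sharp mouth at z = 29 mm. A pack that is fully home stands on this floor, its top at z = 88.6 mm, only 2 mm under the shut lid.
- full_pocket (a point): Centre of the floor of the other pocket (x = -6.5, y = -48, z = +3 mm in the box's frame), which holds an identical pack, fixed, top at z = 88.6 mm. Between it and a pack in the empty pocket 34 mm stay free for a finger; 41 mm are free on the other side.
- card_pack: Loose pack of plastic library cards in a brown paper band, about 0.18 kg: 54 mm (x, card width) x 30 mm (y, stack thickness) x 85.6 mm (z). It starts upright on the table, on either side of the box. Origin: centre of its underside, z up. Grip it across the 30 mm, near the top.
- pack_foot (a point): Centre of the pack's underside (the pack's origin); fully home it coincides with point pocket.
- card_box_lid (a joint): Lid angle, rad: 0 shut, grows as it opens; it starts near its stop at 1.83, leaning back past upright. It balances at about 1.3; below about 1.2 it falls by itself, in about a second, and stops at about 0.045, held up by the spring catch. 6 to 8 N down on its front edge push it over the catch, which snaps only in the last millimetre and a half, at about 0.012; at 0 it meets a hard stop.
- lid_hinge (a point): Middle of the hinge line, which runs along the box's y at x = +58, z = 71 mm in the box's frame. The lid is a shallow cap, 109 x 154 x 20 mm, about 0.13 kg; its flat outer face is 23 mm off the hinge line, its front edge 111 mm from the hinge. Open, it reaches up to z = 0.18 m and back to about 0.11 m behind the box's origin.
- lid_edge (a point): Middle of the lid's front upper edge, on its outer face; moves with the lid. Shut: x = -53, y = 0, z = 94 mm in the box's frame. The steel spring catch, 20 mm wide, stands on the box's front just before it, its top at z = 81 mm.
- date_stamp: Self-inking date stamp, 50 x 82 x 103 mm, grey and white, standing on the table: a bystander. Origin: centre of the underside.
- label_roll: Roll of spine labels, 68 mm across, 40 mm high: a bystander. Origin: centre of the underside.
- glue_stick: White glue stick, 98 mm long, 30 mm thick, lying: a bystander. Origin: centre of the underside.
Things that resemble listed ones, but are neither listed nor needed, are in the scene too. What is shaped like the card_box but yellow is not meant.

How it is judged:
On the way, in this order (a step that is already met when the one before it is completed fails the run):
1. the loose pack stands fully home in the empty pocket, let go (distance between pack_foot and pocket below 0.004 m and angle between card_pack's own z axis and vertical below 0.06 rad and contact force between the fingers and card_pack below 0.05 N), for 0.2 s.
2. the lid, pushed past upright, swings down on its own with the robot off the box (value of joint card_box_lid between 0.15 and 0.9 rad and contact force between each of the fingers, the arm and card_box below 0.05 N), for 0.05 s.
3. the lid is pressed home past its catch and held firmly against the stop (value of joint card_box_lid below 0.008 rad and contact force between the fingers and card_box above 4 N), for 0.3 s.
At the end, for the whole second after the job is handed in: The lid is fully shut behind its catch (under 0.008 rad, about 1 mm at the front), the pack stands upright in the pocket, its underside within 4 mm of the pocket floor's centre, and all is at rest and let go (distance between pack_foot and pocket below 0.004 m and angle between card_pack's own z axis and vertical below 0.06 rad and value of joint card_box_lid below 0.008 rad and linear speed of each of card_pack, card_box below 0.02 m/s and contact force between each of the fingers, the arm and card_box below 0.05 N); the robot touches nothing.
It fails at once if the robot presses on the box or its lid with more than 20 N (contact force between any of the fingers, the arm and card_box above 20 N).
It fails at once if the pack is rammed or dropped into the box (more than 60 N between them) (contact force between card_pack and card_box above 60 N).
It fails at once if the box is shoved more than 30 mm (distance of card_box from where it was at the start of the episode above 0.03 m).
It fails at once if a bystander is moved more than 30 mm (distance of any of date_stamp, label_roll, glue_stick from where it was at the start of the episode above 0.03 m).
It also fails if it takes over 72 s, if anything falls off the work surface, if the arm or the gripper's body presses on something with over 40 N, if the wrist force passes 120 N, or if a joint passes its speed limit or range.

## Working session

There is one attempt and no reset: what is moved stays moved. The work goes in short steps, Python scripts to look and compute and a tool call to move; the robot and the scene stay as the last step left them, time stands still between calls to the robot, and variables do not carry over. Pictures are saved under pics/ and viewed, at most 14 in all, crops included, and the job is handed in when it is done.

Besides the shell and the picture viewer there is one more tool, called in YAML: its name, and indented under it one key for each argument. move_arm: Moves the arm, as the interface text tells. Its arguments: {"type":"object","properties":{"deltas":{"type":"array","items":{"type":"number"}},"grip":{"type":"number"},"newtons":{"type":"number"}},"required":["deltas"]}

```bash
ls; mkdir -p pics
python3 - <<'E'
from cell import env, vision, workorder
import cv2,numpy as np
print(env.state(), env.nose_length)
ims=[]
for n in("top","side"):
    p=vision.get_image(n)
    print(n,p["camera_matrix"].tolist(),p["extrinsics"].round(4).tolist(),[k for k in p])
    cv2.imwrite(f"pics/{n}0.png",p["image"][:,:,::-1])
    for nm in("card_box","card_pack","card_box_lid","date_stamp","label_roll","glue_stick"):
        for r in vision.masks_of(p,nm): print(n,nm,round(float(r["confidence"]),2),np.round(r["rect"]))
E
```

```text
pics
{'t': 0.0, 'joint_pos': array([-1.05990663e+00,  3.59411287e-01,  1.10775801e-02, -3.61185389e-04,
       -1.22413390e+00, -2.88130224e-01]), 'joint_velocities': array([-3.03577941e-04,  1.91780630e-05, -3.59644576e-04, -1.33759517e-03,
        1.68445430e-03, -9.99421999e-04]), 'joint_efforts': array([ 4.16431421e-04, -5.83323312e+01,  2.93413532e+01,  6.93624169e+00,
       -6.09413037e-03,  2.34474089e-05]), 'eef_pos': array([ 0.14901682, -0.65786569,  0.24135406]), 'tcp_rot': array([[-9.75318663e-01, -2.20801346e-01, -5.20843568e-04],
       [-2.20801910e-01,  9.75317322e-01,  1.62395007e-03],
       [ 1.49417391e-04,  1.69887207e-03, -9.99998546e-01]]), 'force': array([1.0018922 , 0.28665719, 0.88085636]), 'moment': array([ 0.01211313,  0.03771993, -0.00157556]), 'grip_force': 0.0, 'opening': 1.003983277287219} 0.011
top [[362.8067623156395, 0.0, 255.29446083061717], [0.0, 362.8067623156395, 187.5480038771104], [0.0, 0.0, 1.0]] [[0.0214, 0.998, -0.0602, 0.503], [-0.9998, 0.0213, -0.0022, 0.0856], [-0.0009, 0.0602, 0.9982, 1.1853], [0.0, 0.0, 0.0, 1.0]] ['image', 'camera_mat
[... 344 characters left out ...]
82, 0.0, 259.00186196836285], [0.0, 353.2694845574882, 191.91816606343502], [0.0, 0.0, 1.0]] [[-0.9719, 0.1301, -0.1961, 0.3485], [-0.2348, -0.5913, 0.7715, 0.9876], [-0.0156, 0.7959, 0.6053, 0.8309], [0.0, 0.0, 0.0, 1.0]] ['image', 'camera_matrix', 'extrinsics', 'shot']
side card_box 0.67 [223. 186.  39.  49.]
side card_box 0.5 [283. 251.  22.  28.]
side card_pack 0.77 [283. 251.  17.  28.]
side card_box_lid 0.95 [268. 180.  28.  50.]
side card_box_lid 0.81 [223. 180.  30.  33.]
side card_box_lid 0.61 [283. 191.  55.  72.]
side date_stamp 0.64 [311. 167.  14.  36.]
side date_stamp 0.53 [284. 250.  21.  30.]
side label_roll 0.7 [237. 253.  21.  27.]
side glue_stick 0.48 [311. 300.  16.  13.]
```

Run:
```python
import cv2,numpy as np
t=cv2.imread("pics/top0.png")[80:290,120:400]
s=cv2.imread("pics/side0.png")[110:320,170:450]
cv2.imwrite("pics/a.png",cv2.resize(t,(800,600),interpolation=cv2.INTER_CUBIC))
cv2.imwrite("pics/b.png",cv2.resize(s,(800,600),interpolation=cv2.INTER_CUBIC))
```

```text
(no output)
```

View pics/a.png

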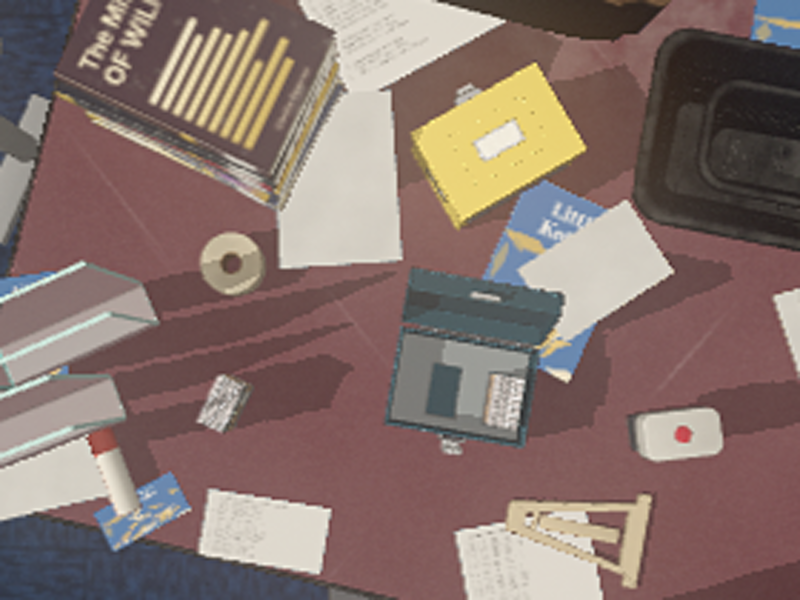

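View pics/b.png

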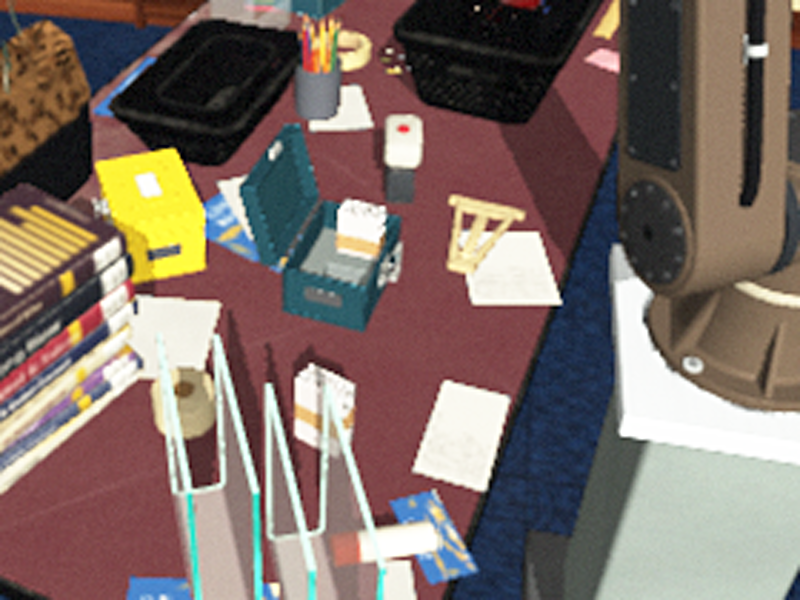

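The top view (zoomed) shows the blue-green box at about (462,385) with its lid open towards +x and the filled pocket on the right. The loose pack is at (223,403), with glass stands left of it. The yellow box at (500,145) is the look-alike. The side view agrees.

```bash
cat > h.py <<'E'
import numpy as np,cv2
from cell import env,vision,workorder
def cam(p,st=None):
    K=p["camera_matrix"]
    if "extrinsics" in p: T=p["extrinsics"]
    else:
        W=np.eye(4);W[:3,:3]=st["tcp_rot"];W[:3,3]=st["eef_pos"];T=W@p["mount"]
    return K,T
def ray(K,T,uv):
    d=T[:3,:3]@np.array([(uv[0]-K[0,2])/K[0,0],-(uv[1]-K[1,2])/K[1,1],-1]); return T[:3,3],d
def at(K,T,uv,z):
    o,d=ray(K,T,uv); return o+d*(z-o[2])/d[2]
def proj(K,T,P):
    q=(np.atleast_2d(P)-T[:3,3])@T[:3,:3]; q=q*[1,-1,-1]
    r=q@K.T; return r[:,:2]/r[:,2:]
E
python3 - <<'E'
from h import *
w=vision.get_image("wrist"); print({k:(v.tolist() if hasattr(v,'tolist') else v) for k,v in w.items() if k!="image"})
p=vision.get_image("top");K,T=cam(p)
s=vision.get_image("side");Ks,Ts=cam(s)
f=lambda a:(120+a[0]*.35-.325,80+a[1]*.35-.325)
for n,l,z in(("rim",[(403,327),(540,345),(525,445),(385,423)],.07),("pack",[(222,375),(252,382),(228,432),(197,422)],.0856),("roll",[(232,263)],.04),("stamp",[(680,433)],.1),("glue",[(113,475)],.015)):
    q=np.array([at(K,T,f(a),z) for a in l]);print(n,q.round(3).tolist(),q.mean(0).round(3))
# glass stand tops: triangulate corner top(155,320)a / side
fs=lambda a:(170+a[0]*.35-.325,110+a[1]*.35-.325)
for a in[(155,320),(85,262),(125,425),(105,375)]:
    o,d=ray(K,T,f(a))
    for b in[(157,335),(215,335),(268,385),(323,390)]:
        o2,d2=ray(Ks,Ts,fs(b)); d_,d2_=d/np.linalg.norm(d),d2/np.linalg.norm(d2)
        A=np.c_[d_,-d2_];x=np.linalg.lstsq(A,o2-o,rcond=None)[0]
        e=np.linalg.norm(A@x-(o2-o))
        if e<.02: print(a,b,(o+d_*x[0]).round(3),e.round(4))
E
```

```text
{'camera_matrix': [[267.0736909129766, 0.0, 252.5941289256524], [0.0, 267.0736909129766, 192.9707931944171], [0.0, 0.0, 1.0]], 'mount': [[-0.00047984783903033115, 0.9603657849189898, 0.27874240600056477, 0.07019370107616901], [0.999999861359749, 0.0005212764718902079, -7.450719781280392e-05, 9.76940181557362e-05], [-0.00021685602147571614, 0.27874233160352985, -0.9603659019070246, -0.13067313047999807], [0.0, 0.0, 0.0, 1.0]], 'shot': 3}
rim [[0.55, 0.071, 0.07], [0.534, -0.077, 0.07], [0.427, -0.062, 0.07], [0.447, 0.088, 0.07]] [0.49  0.005 0.07 ]
pack [[0.495, 0.262, 0.086], [0.488, 0.23, 0.086], [0.435, 0.253, 0.086], [0.445, 0.287, 0.086]] [0.466 0.258 0.086]
roll [[0.619, 0.262, 0.04]] [0.619 0.262 0.04 ]
stamp [[0.445, -0.219, 0.1]] [ 0.445 -0.219  0.1  ]
glue [[0.38, 0.392, 0.015]] [0.38  0.392 0.015]
(155, 320) (215, 335) [0.547 0.314 0.178] 0.0131
(85, 262) (157, 335) [0.598 0.371 0.221] 0.0017
(125, 425) (323, 390) [0.444 0.344 0.159] 0.0068
(105, 375) (268, 385) [0.493 0.362 0.172] 0.0053
```

move_arm:
  deltas: [-0.03, 0.038, -0.01, 2, -0.06, 0.076, -0.01, 4, -0.09, 0.115, -0.01, 6, -0.12, 0.153, -0.01, 8, -0.15, 0.191, -0.01, 10, -0.18, 0.229, -0.01, 12, -0.21, 0.268, -0.01, 14, -0.24, 0.306, -0.01, 16, -0.27, 0.344, -0.01, 18, -0.3, 0.382, -0.01, 20]

```text
t: 1.85
eef_pos: [0.3577, -0.2177, 0.2528]
tcp_rot: [[-0.992, 0.127, 0.002], [0.127, 0.992, -0.0], [-0.002, -0.0, -1.0]]
force: [0.5, 0.1, -0.2]
opening: 1.002
grip_force: 0.0
```

```bash
cat >> h.py <<'E'
def delta(xyz,yawx_deg):
    """tool deltas to reach xyz with tool x at world angle yawx_deg"""
    s=env.state();R=s["tcp_rot"];d=R.T@(np.array(xyz)-s["eef_pos"])
    a=np.degrees(np.arctan2(R[1,0],R[0,0])); t=(a-yawx_deg+180)%360-180
    print("t",s["t"],"tcp",s["eef_pos"].round(4),"yaw",a.round(2),"delta",d.round(4),"turn",t.round(2),"dist",np.linalg.norm(d).round(3),"F",s["force"].round(1),"J",s["joint_pos"].round(2),"z",R[:,2].round(3),"op",round(s["opening"],3),round(s["grip_force"],1))
    return s
E
python3 -c "
from h import *
delta([.46,0,.25],173)"
```

```text
t 1.85 tcp [ 0.3577 -0.2177  0.2528] yaw 172.68 delta [-0.0737  0.2289  0.0029] turn -0.32 dist 0.241 F [ 0.5  0.1 -0.2] J [-0.07 -0.09 -0.5   0.   -1.16 -1.63] z [ 0.002 -0.    -1.   ] op 1.002 0.0
```

move_arm:
  deltas: [-0.014, 0.045, 0.003, 0, -0.029, 0.09, 0.003, 0, -0.044, 0.137, 0.003, 0, -0.058, 0.18, 0.003, 0, -0.074, 0.229, 0.003, 0, -0.074, 0.229, 0.003, 0, -0.074, 0.229, 0.003, 0]

```text
t: 2.55
eef_pos: [0.4598, -0.0004, 0.2491]
tcp_rot: [[-0.992, 0.123, -0.0], [0.123, 0.992, -0.0], [0.0, -0.0, -1.0]]
force: [-0.2, 0.5, 0.0]
opening: 1.0
grip_force: 0.0
```

```bash
python3 -c "
from h import *
s=delta([.46,0,.25],173)
p=vision.get_image('wrist');K,T=cam(p,s)
np.savez('w1.npz',K=K,T=T,im=p['image'])
cv2.imwrite('pics/w1.png',cv2.resize(p['image'][:,:,::-1],(800,600),interpolation=cv2.INTER_CUBIC))
"
```

```text
t 2.55 tcp [ 4.598e-01 -4.000e-04  2.491e-01] yaw 172.91 delta [-0.0002  0.0004 -0.0009] turn -0.09 dist 0.001 F [-0.2  0.5  0. ] J [ 0.43 -0.01 -0.43 -0.   -1.15 -2.12] z [-0. -0. -1.] op 1.0 0.0
```

View pics/w1.png

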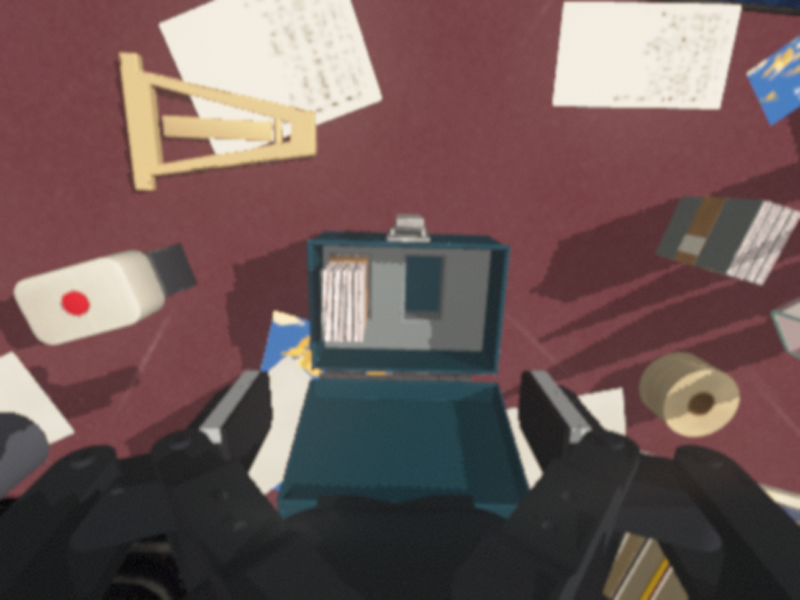

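The wrist view shows the box with front rim near row 240 (zoomed), hinge near 375, and the dark empty pocket at (405–443, 255–318). The loose pack is at the right, with its top face at (765,240).

Run:
```python
from h import *
d=np.load('w1.npz');K,T=d['K'],d['T']
f=lambda a:((a[0]+.5)*.64-.5,(a[1]+.5)*.64-.5)
for n,l,z in(("rim",[(308,240),(508,243),(498,374),(312,374)],.07),("pocket",[(405,255),(443,255),(442,318),(405,318)],.029),("packtop",[(765,200),(800,210),(765,283),(728,275)],.0856)):
    q=np.array([at(K,T,f(a),z) for a in l]);print(n,q.round(3).tolist(),q.mean(0).round(4),np.linalg.norm(np.diff(q,axis=0),axis=1).round(3))
# predicted pocket pts for rough box pose
im=d['image'] if 'image' in d else d['im']
print(im[150:215:3,275,:].tolist()); print(im[180,245:300,:].tolist())
```

```text
rim [[0.424, -0.061, 0.07], [0.445, 0.086, 0.07], [0.55, 0.073, 0.07], [0.532, -0.077, 0.07]] [0.4876 0.0054 0.07  ] [0.148 0.107 0.151]
pocket [[0.451, 0.01, 0.029], [0.455, 0.042, 0.029], [0.511, 0.035, 0.029], [0.507, 0.003, 0.029]] [0.481  0.0224 0.029 ] [0.032 0.056 0.033]
packtop [[0.434, 0.259, 0.086], [0.444, 0.284, 0.086], [0.494, 0.266, 0.086], [0.485, 0.239, 0.086]] [0.4641 0.2617 0.0856] [0.027 0.053 0.029]
[[73, 71, 75], [98, 100, 98], [55, 82, 92], [87, 94, 95], [98, 98, 97], [49, 67, 74], [45, 63, 71], [43, 65, 71], [43, 64, 71], [44, 64, 72], [45, 66, 71], [44, 64, 70], [44, 64, 71], [46, 66, 72], [44, 64, 71], [43, 64, 72], [51, 67, 73], [79, 81, 79], [96, 98, 97], [120, 122, 119], [134, 137, 134], [133, 136, 132]]
[[145, 148, 143], [144, 147, 142], [144, 147, 143], [145, 149, 144], [145, 148, 144], [146, 149, 144], [145, 148, 144], [145, 147, 144], [144, 146, 142], [145, 148, 144], [144, 147, 143], [144, 147, 143], [147, 150, 146], [136, 140, 138], [103, 111, 112], [63, 79, 83], [52, 70, 75], [47, 68, 73], [46, 67, 72], [45, 66, 71], [45, 66, 71], [45, 66, 72], [46, 66, 71], [46, 67, 72], [46, 67, 72], [45, 66, 71], [45, 67, 71], [44, 65, 70], [43, 65, 70], [45, 66, 71], [45, 66, 71], [45, 66, 72], [43, 64, 71], [43, 66, 70], [43, 65, 70], [49, 66, 71], [57, 69, 71], [69, 74, 74], [83, 84, 83], [93, 94, 93], [97, 99, 97], [102, 104, 101], [102, 106, 103], [102, 105, 102], [103, 106, 103], [103, 105, 104], [102, 105, 102], [104, 106, 103], [102, 103, 102], [103, 105, 103], [103, 104, 104], [103, 106, 104], [104, 106, 104], [104, 106, 104], [104, 107, 104]]
```

move_arm:
  deltas: [-0.004, 0.005, 0.02, 0.2, -0.008, 0.012, 0.045, 0.4, -0.013, 0.018, 0.07, 0.4, -0.017, 0.024, 0.09, 0.4, -0.017, 0.024, 0.1, 0.4, -0.017, 0.024, 0.1, 0.4, -0.017, 0.024, 0.1, 0.4]

```text
t: 3.3
eef_pos: [0.4795, 0.0194, 0.1501]
tcp_rot: [[-0.991, 0.134, 0.001], [0.134, 0.991, 0.0], [-0.001, 0.0, -1.0]]
force: [-0.0, 1.1, -0.3]
opening: 1.003
grip_force: 0.0
```

```bash
python3 -c "
from h import *
s=delta([.48,.022,.15],172.5)
p=vision.get_image('wrist');K,T=cam(p,s)
np.savez('w2.npz',K=K,T=T,im=p['image'])
cv2.imwrite('pics/w2.png',cv2.resize(p['image'][:,:,::-1],(800,600),interpolation=cv2.INTER_CUBIC))
"
```

```text
t 3.3 tcp [0.4795 0.0194 0.1501] yaw 172.32 delta [-0.0001  0.0026  0.0001] turn -0.18 dist 0.003 F [-0.   1.1 -0.3] J [ 0.45  0.12 -0.54  0.   -0.91 -2.16] z [ 0.001  0.    -1.   ] op 1.003 0.0
```

View pics/w2.png

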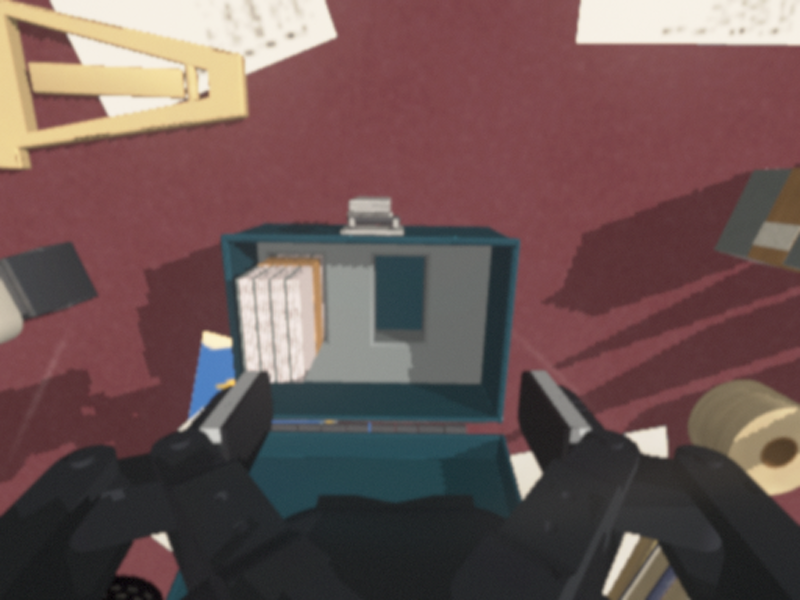

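The close view shows the pocket mouth at about columns 373–428, rows 253–343 (zoomed), with the rim at rows 230–420.

```bash
cat >> h.py <<'E'
from scipy.optimize import minimize
from scipy.ndimage import map_coordinates
def rect(cx,cy,lx,ly,z,sides="NSEW"):
    a,b,c,d=cx-lx/2,cx+lx/2,cy-ly/2,cy+ly/2;o=[]
    if "S" in sides:o.append(((a,c,z),(a,d,z)))
    if "N" in sides:o.append(((b,c,z),(b,d,z)))
    if "E" in sides:o.append(((a,c,z),(b,c,z)))
    if "W" in sides:o.append(((a,d,z),(b,d,z)))
    return o
def fit(im,K,T,segs,x0,dof=3,sig=(2.5,1.2,.7)):
    segs=np.array(segs)/1000.;t=np.linspace(.06,.94,40)
    def pts(x):
        c,s=np.cos(x[2]),np.sin(x[2]);R=np.array([[c,-s,0],[s,c,0],[0,0,1]])
        w=segs@R.T+[x[0],x[1],x[3] if len(x)>3 else 0]
        return w
    x=np.array(x0,float)[:dof] if dof==3 else np.r_[x0[:3],0.]
    sc=np.array([.001,.001,.005,.001][:dof])
    for g in sig:
        b=cv2.GaussianBlur(im.astype(np.float32),(0,0),g);
        gx=cv2.Sobel(b,cv2.CV_32F,1,0).transpose(2,0,1);gy=cv2.Sobel(b,cv2.CV_32F,0,1).transpose(2,0,1)
        def cost(u,full=False):
            w=pts(x+u*sc);tot=[]
            for p,q in w:
                P=p+(q-p)*t[:,None];v=proj(K,T,P);d=v[-1]-v[0];d/=np.linalg.norm(d);n=(-d[1],d[0])
                m=0
                for k in range(3):
                    G=n[0]*map_coordinates(gx[k],[v[:,1],v[:,0]],order=1)+n[1]*map_coordinates(gy[k],[v[:,1],v[:,0]],order=1)
                    m=m+abs(G.mean())
                tot.append(m)
            return np.array(tot) if full else -np.sum(np.sqrt(np.array(tot)+1e-3))
        best=min((minimize(cost,u0,method="Nelder-Mead",options=dict(initial_simplex=np.vstack([u0]+[u0+e for e in np.eye(dof)*1.5]))) for u0 in (np.zeros(dof),np.r_[1.5,-1,np.zeros(dof-2)],np.r_[-1.5,1,np.zeros(dof-2)])),key=lambda r:r.fun)
        x=x+best.x*sc
    return x,cost(best.x*0,True),pts(x)
def draw(im,K,T,w,name,crop=None,s=3):
    c=crop or (0,0,im.shape[1],im.shape[0]);o=cv2.resize(im[c[1]:c[3],c[0]:c[2],::-1],None,fx=s,fy=s,interpolation=cv2.INTER_CUBIC)
    for p,q in w:
        v=(proj(K,T,np.array([p,q]))-c[:2]+.5)*s-.5;cv2.line(o,*[tuple(int(k) for k in r.round()) for r in v],(0,0,255),1)
    cv2.imwrite(name,o)
BOX=rect(0,0,105,150,70,"SEW")+rect(0,0,99,144,70)+rect(-6.5,16,57,33,29)
E
python3 - <<'E'
from h import *
for n in('w1','w2'):
    d=np.load(n+'.npz');K,T,im=d['K'],d['T'],d['im']
    for nm,sg in(("all",BOX),("rim",BOX[:7]),("pocket",rect(-6.5,16,57,33,29))):
        x,c,w=fit(im,K,T,sg,[.4876,.0054,np.radians(-7.5)])
        R=lambda a:np.array([[np.cos(a),-np.sin(a)],[np.sin(a),np.cos(a)]])
        print(n,nm,x[:2].round(4),np.degrees(x[2]).round(2),"pocket",(x[:2]+R(x[2])@[-.0065,.016]).round(4),c.round(0))
        if nm=="all" and n=="w2":draw(im,K,T,w,"pics/w2fit.png",(130,130,340,280),3.8)
E
```

```text
w1 all [0.4867 0.005 ] -8.34 pocket [0.4826 0.0218] [ 54. 237. 206. 122. 174. 111. 216. 233. 251. 514. 209.]
w1 rim [0.4889 0.0043] -8.79 pocket [0.4849 0.0211] [ 73. 254. 226. 135. 182. 138. 189.]
w1 pocket [0.4858 0.0057] -7.65 pocket [0.4815 0.0225] [259. 317. 553. 202.]
w2 all [0.4861 0.0064] -8.91 pocket [0.4822 0.0233] [ 75. 134. 216.  62. 112. 208. 195. 245. 277. 545. 156.]
w2 rim [0.4874 0.0066] -9.08 pocket [0.4835 0.0234] [ 48. 113. 190. 151. 149. 304. 188.]
w2 pocket [0.4857 0.0059] -8.52 pocket [0.4817 0.0227] [258. 304. 570. 191.]
```

View pics/w2fit.png

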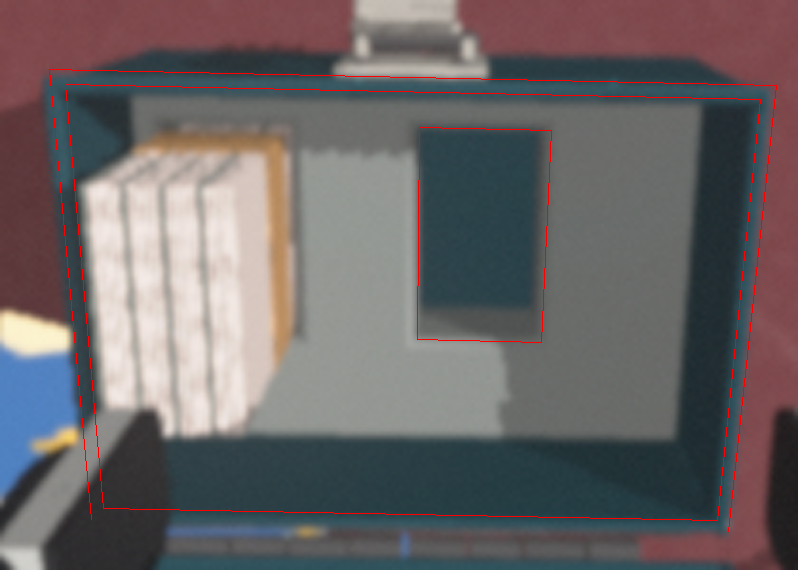

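Run:
```python
from h import *
R=lambda a:np.array([[np.cos(a),-np.sin(a)],[np.sin(a),np.cos(a)]])
d=np.load('w2.npz');K,T,im=d['K'],d['T'],d['im']
f=lambda a:(130+(a[0]+.5)/3.8-.5,130+(a[1]+.5)/3.8-.5)
for n,a,b,z in(("insN",(255,436),(677,440),.029),("insW",(703,108),(677,440),.029),("insS",(300,99),(700,107),.029),("pkE",(417,128),(414,345),.029),("pkS",(418,127),(545,129),.029),("pkW",(549,131),(541,343),.029),("pkN",(414,344),(541,345),.029),("rimS_out",(47,74),(775,83),.07),("rimW_out",(775,83),(728,530),.07),("rimW_in",(757,98),(715,520),.07),("fl",(420,306),(530,308),.003)):
    p,q=at(K,T,f(a),z),at(K,T,f(b),z);v=q-p;ang=np.degrees(np.arctan2(v[1],v[0]))
    # express in box axes at yaw -7.5
    r=R(np.radians(7.5));print(n,"yaw",((ang+45)%90-45).round(2),"ends in rot frame",(r@p[:2]*1000).round(1),(r@q[:2]*1000).round(1))
ins=rect(0,0,99,144,29,"NW")
for nm,sg in(("ins+pk",ins+rect(-6.5,16,57,33,29)),("ins+S+pk",rect(0,0,99,144,29,"NWS")+rect(-6.5,16,57,33,29)+rect(-6.5,16,57,33,3,"N"))):
  for n in('w1','w2'):
    d=np.load(n+'.npz')
    x,c,w=fit(d['im'],d['K'],d['T'],sg,[.4860,.0055,np.radians(-7.5)],sig=(1.2,.7))
    print(n,nm,x[:2].round(4),np.degrees(x[2]).round(2),"pocket",(x[:2]+R(x[2])@[-.0065,.016]).round(4),c.round(0))
```

```text
insN yaw -8.31 ends in rot frame [531.2  23.9] [532.9 139.4]
insW yaw -8.46 ends in rot frame [441.6 140.9] [532.9 139.4]
insS yaw -8.86 ends in rot frame [439.   40.8] [441.4 140.2]
pkE yaw -9.28 ends in rot frame [446.4  69.7] [504.7  67.9]
pkS yaw -8.62 ends in rot frame [446.1  69.9] [446.7 101.7]
pkW yaw -8.56 ends in rot frame [447.3 102.7] [504.2 101.7]
pkN yaw -8.2 ends in rot frame [504.4  67.9] [504.8 101.7]
rimS_out yaw -8.41 ends in rot frame [427.7  -4.4] [430.1 146. ]
rimW_out yaw -8.9 ends in rot frame [430.1 146. ] [535.1 143.4]
rimW_in yaw -8.83 ends in rot frame [433.2 142.5] [532.4 140.2]
fl yaw -8.82 ends in rot frame [503.1  68.3] [503.8 100.3]
w1 ins+pk [0.4858 0.0052] -8.39 pocket [0.4817 0.0219] [437. 372. 254. 312. 517. 210.]
w2 ins+pk [0.4859 0.0053] -8.2 pocket [0.4817 0.0221] [468. 326. 258. 301. 459. 208.]
w1 ins+S+pk [0.4857 0.0052] -8.42 pocket [0.4816 0.022 ] [ 72. 427. 371. 256. 317. 519. 210. 131.]
w2 ins+S+pk [0.4856 0.0053] -8.63 pocket [0.4816 0.0221] [ 91. 423. 335. 258. 308. 457. 208. 133.]
```

move_arm:
  deltas: [0, 0, -0.04, 0, 0.005, 0.03, -0.07, 2, 0.013, 0.07, -0.07, 4, 0.021, 0.11, -0.07, 6, 0.03, 0.15, -0.07, 8, 0.038, 0.19, -0.07, 10, 0.044, 0.22, -0.065, 12, 0.048, 0.238, -0.057, 12.8, 0.048, 0.238, -0.057, 12.8, 0.048, 0.238, -0.057, 12.8]
  grip: 0.65

```text
t: 4.35
eef_pos: [0.4635, 0.2624, 0.2071]
tcp_rot: [[-0.937, 0.348, 0.001], [0.348, 0.937, 0.0], [-0.0, 0.001, -1.0]]
force: [0.1, -0.3, 1.3]
opening: 0.647
grip_force: 0.0
```

```bash
python3 -c "
from h import *
s=delta([.464,.262,.207],159.5)
p=vision.get_image('wrist');K,T=cam(p,s)
np.savez('w3.npz',K=K,T=T,im=p['image'])
cv2.imwrite('pics/w3.png',cv2.resize(p['image'][:,:,::-1],(800,600),interpolation=cv2.INTER_CUBIC))
"
```

```text
t 4.35 tcp [0.4635 0.2624 0.2071] yaw 159.63 delta [-0.0006 -0.0002  0.0001] turn 0.13 dist 0.001 F [ 0.1 -0.3  1.3] J [ 0.88  0.15 -0.35  0.   -1.07 -2.81] z [ 0.001  0.    -1.   ] op 0.647 0.0
```

View pics/w3.png

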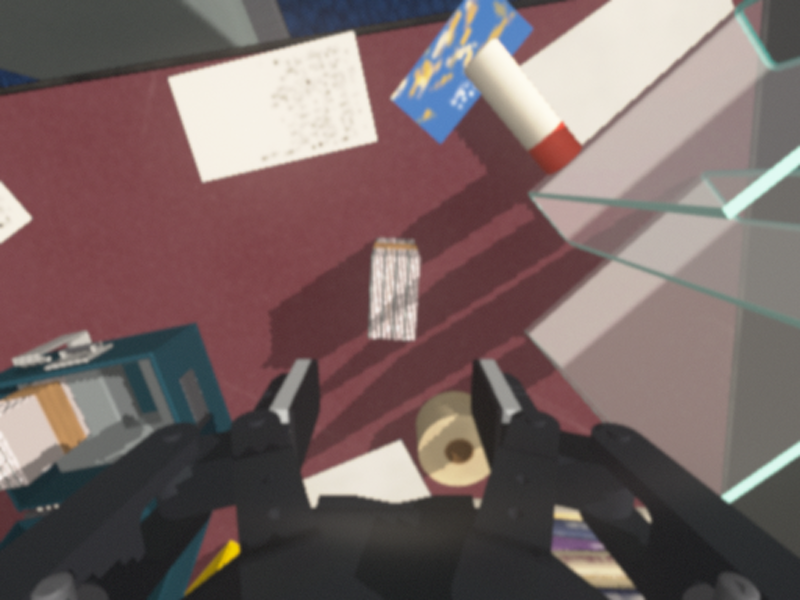

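The pack top is at columns 369–420, rows 250–340 (zoomed), with the glass stands clear to its right.

Run:
```python
from h import *
d=np.load('w3.npz');K,T,im=d['K'],d['T'],d['im']
f=lambda a:((a[0]+.5)*.64-.5,(a[1]+.5)*.64-.5)
q=np.array([at(K,T,f(a),.0856) for a in((371,250),(420,251),(415,341),(368,339))]);print(q.round(4).tolist(),q.mean(0),np.linalg.norm(np.diff(q,axis=0),axis=1))
for a in((530,330),(530,195),(570,240)):print(at(K,T,f(a),0).round(3))
for sg in(rect(0,0,54,30,85.6),rect(0,0,54,30,85.6,"NEW"),rect(0,0,54,30,85.6,"NSEW")+rect(0,0,54,30,0,"S")):
    x,c,w=fit(im,K,T,sg,[q[:,0].mean(),q[:,1].mean(),np.radians(-20.5)],sig=(1.2,.7))
    print(x.round(4),np.degrees(x[2]).round(2),c.round(0))
    s=delta([x[0],x[1],.07],180+np.degrees(x[2]))
draw(im,K,T,w,"pics/w3fit.png",(200,130,310,235),5)
```

```text
[[0.4306, 0.2596, 0.0856], [0.4415, 0.2873, 0.0856], [0.4956, 0.2648, 0.0856], [0.4837, 0.2368, 0.0856]] [0.46283934 0.26210999 0.0856    ] [0.02977273 0.05859594 0.03040718]
[0.554 0.353 0.   ]
[0.445 0.383 0.   ]
[0.49  0.404 0.   ]
[ 0.4642  0.2618 -0.4082] -23.39 [254. 759. 763. 751.]
t 4.4 tcp [0.4636 0.262  0.2072] yaw 159.59 delta [-5.000e-04 -1.000e-04  1.372e-01] turn 2.98 dist 0.137 F [ 0.3 -0.6  0.7] J [ 0.88  0.15 -0.35  0.   -1.07 -2.81] z [ 0.001  0.001 -1.   ] op 0.649 0.0
[ 0.4641  0.2618 -0.4083] -23.4 [760. 763. 751.]
t 4.4 tcp [0.4636 0.262  0.2072] yaw 159.59 delta [-4.000e-04 -1.000e-04  1.372e-01] turn 2.99 dist 0.137 F [ 0.3 -0.6  0.7] J [ 0.88  0.15 -0.35  0.   -1.07 -2.81] z [ 0.001  0.001 -1.   ] op 0.649 0.0
[ 0.4643  0.2617 -0.4068] -23.31 [255. 756. 761. 753. 367.]
t 4.4 tcp [0.4636 0.262  0.2072] yaw 159.59 delta [-6.000e-04 -1.000e-04  1.372e-01] turn 2.9 dist 0.137 F [ 0.3 -0.6  0.7] J [ 0.88  0.15 -0.35  0.   -1.07 -2.81] z [ 0.001  0.001 -1.   ] op 0.649 0.0
```

View pics/w3fit.png

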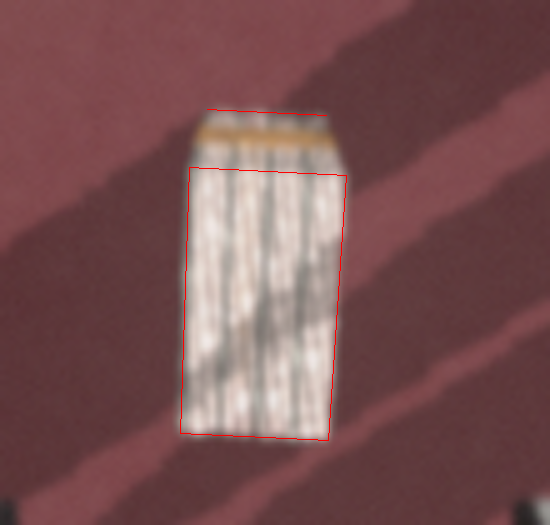

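move_arm:
  deltas: [0, 0, 0.025, 1.5, 0, 0, 0.055, 2.9, 0, 0, 0.085, 2.9, 0, 0, 0.11, 2.9, -0.0005, 0, 0.13, 2.9, -0.0005, 0, 0.139, 2.9, -0.0005, 0, 0.139, 2.9, -0.0005, 0, 0.139, 2.9]

```text
t: 5.2
eef_pos: [0.4646, 0.2623, 0.0684]
tcp_rot: [[-0.918, 0.396, 0.001], [0.396, 0.918, 0.001], [-0.001, 0.001, -1.0]]
force: [-0.5, -0.9, 0.8]
opening: 0.646
grip_force: 0.0
```

```bash
python3 -c "
from h import *
s=delta([.4642,.2618,.068],156.65)"
```

```text
t 5.2 tcp [0.4646 0.2623 0.0684] yaw 156.65 delta [ 0.0002 -0.0006  0.0004] turn 0.0 dist 0.001 F [-0.5 -0.9  0.8] J [ 0.88  0.31 -0.52  0.   -0.74 -2.86] z [ 0.001  0.001 -1.   ] op 0.646 0.0
```

move_arm:
  deltas: [0, 0, 0, 0, 0, 0, 0, 0, 0, 0, 0, 0, 0, 0, 0, 0, 0, 0, 0, 0, 0, 0, 0, 0, 0, 0, 0, 0, 0, 0, 0, 0]
  grip: 0.2
  newtons: 40

```text
t: 6.0
eef_pos: [0.4643, 0.2624, 0.0685]
tcp_rot: [[-0.918, 0.396, 0.001], [0.396, 0.918, 0.001], [-0.001, 0.001, -1.0]]
force: [-1.0, -2.5, 7.7]
opening: 0.347
grip_force: 41.3
```

move_arm:
  deltas: [0, 0, -0.01, 0, 0, 0, -0.035, 0, 0, 0, -0.065, 0, 0, 0, -0.095, 0, -0.004, -0.008, -0.112, 0, -0.012, -0.024, -0.112, -1.7, -0.024, -0.047, -0.112, -3.4, -0.038, -0.073, -0.112, -5.1, -0.054, -0.102, -0.112, -7, -0.07, -0.132, -0.112, -9]

```text
t: 7.0
eef_pos: [0.4757, 0.1123, 0.1799]
tcp_rot: [[-0.969, 0.246, 0.0], [0.246, 0.969, 0.001], [-0.0, 0.001, -1.0]]
force: [0.4, 0.3, -1.8]
opening: 0.344
grip_force: 40.4
```

```bash
python3 -c "
from h import *
s=delta([.4818,.0223,.18],171.55)"
```

```text
t 7.0 tcp [0.4757 0.1123 0.1799] yaw 165.78 delta [-0.028  -0.0857 -0.0001] turn -5.77 dist 0.09 F [ 0.4  0.3 -1.8] J [ 0.63  0.1  -0.48 -0.   -0.99 -2.45] z [ 0.     0.001 -1.   ] op 0.344 40.4
```

move_arm:
  deltas: [-0.009, -0.028, 0, -2, -0.017, -0.053, 0, -4, -0.024, -0.073, 0, -5, -0.027, -0.083, 0, -5.8, -0.028, -0.0857, 0, -5.8, -0.028, -0.0857, 0, -5.8, -0.028, -0.0857, 0, -5.8]

```text
t: 7.7
eef_pos: [0.4819, 0.0238, 0.1795]
tcp_rot: [[-0.989, 0.148, 0.0], [0.148, 0.989, 0.0], [-0.0, 0.0, -1.0]]
force: [-0.7, -0.2, -2.7]
opening: 0.345
grip_force: 40.5
```

```bash
python3 -c "
from h import *
s=delta([.4818,.0223,.18],171.55)
p=vision.get_image('wrist');K,T=cam(p,s)
np.savez('w4.npz',K=K,T=T,im=p['image'])
im=p['image'][60:250,150:370,::-1]
cv2.imwrite('pics/w4.png',cv2.resize(im,None,fx=3,fy=3,interpolation=cv2.INTER_CUBIC))
"
```

```text
t 7.7 tcp [0.4819 0.0238 0.1795] yaw 171.46 delta [-0.0001 -0.0014 -0.0005] turn -0.09 dist 0.002 F [-0.7 -0.2 -2.7] J [ 0.46  0.09 -0.49 -0.   -0.99 -2.18] z [ 0.  0. -1.] op 0.345 40.5
```

View pics/w4.png

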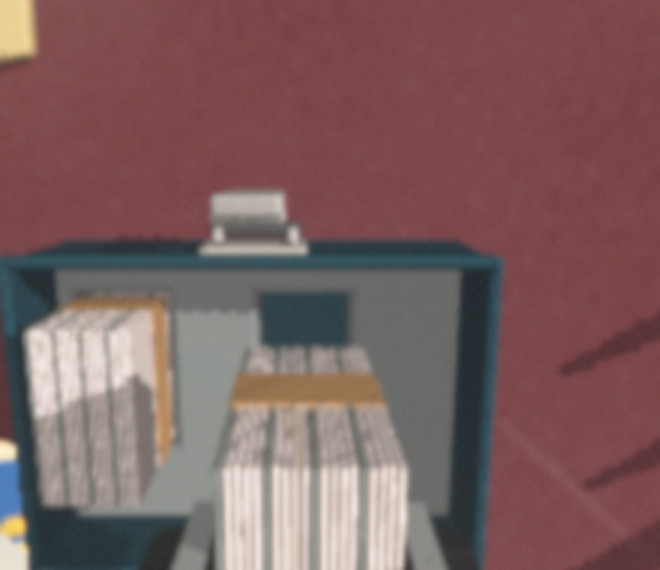

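The pack hangs upright: its front face foot edge is at cols 248–369, row 347, and its top edge at cols 222–406, row 468 (crop). The pocket's front edge shows just ahead of it.

Run:
```python
from h import *
d=np.load('w4.npz');K,T,im=d['K'],d['T'],d['im']
f=lambda a:(150+(a[0]+.5)/3-.5,60+(a[1]+.5)/3-.5)
tcp=np.array([.4819,.0238,.1795]);a=np.radians(-8.54);R=np.array([[np.cos(a),-np.sin(a),0],[np.sin(a),np.cos(a),0],[0,0,1]])
fz=tcp[2]-.0685
for n,p,z in(("footL",(248,347),fz),("footR",(369,347),fz),("topL",(222,468),fz+.0856),("topR",(406,467),fz+.0856)):
    print(n,(R.T@(at(K,T,f(p),z)-tcp)*1000).round(1),"(box axes rel TCP)")
zz=fz*1000
sg=rect(0,0,54,30,zz,"S")+rect(0,0,54,30,zz+85.6,"S")+[((-27,-15,zz),(-27,-15,zz+85.6)),((-27,15,zz),(-27,15,zz+85.6))]
x,c,w=fit(im,K,T,sg,[tcp[0],tcp[1],a],sig=(1.2,.7))
print("pack",x.round(4),np.degrees(x[2]),(R[:2,:2].T@(x[:2]-tcp[:2])*1000).round(2),c.round(0))
x,c,w=fit(im,K,T,rect(-6.5,16,57,33,29,"S")+rect(0,0,99,144,29,"W")+rect(0,0,99,144,29,"S"),[.4857,.0053,np.radians(-8.45)],sig=(1.2,.7))
print("box",x.round(4),np.degrees(x[2]),c.round(0))
```

```text
footL [-26.5 -15.1 -68.5] (box axes rel TCP)
footR [-26.5  15.6 -68.5] (box axes rel TCP)
topL [-26.6 -12.9  17.1] (box axes rel TCP)
topR [-26.7  15.   17.1] (box axes rel TCP)
pack [ 0.4821  0.0235 -0.1496] -8.572370923879745 [ 0.28 -0.27] [403. 305. 159. 229.]
box [ 0.4846  0.0046 -0.1795] -10.28441400887588 [236. 356.  84.]
```

move_arm:
  deltas: [0, -0.0014, 0.01, -0.1, 0, -0.0014, 0.025, -0.1, 0, -0.0014, 0.04, -0.1, 0, -0.0014, 0.055, -0.1, 0, -0.0014, 0.067, -0.1, 0, -0.0014, 0.073, -0.1, 0, -0.0014, 0.075, -0.1, 0, -0.0014, 0.075, -0.1, 0, -0.0014, 0.075, -0.1]

```text
t: 8.65
eef_pos: [0.482, 0.0221, 0.1047]
tcp_rot: [[-0.989, 0.146, 0.001], [0.146, 0.989, 0.0], [-0.001, 0.0, -1.0]]
force: [-0.6, 0.2, -2.6]
opening: 0.343
grip_force: 40.5
```

```bash
python3 -c "
from h import *
s=delta([.4815,.0223,.1],171.55)
for i in range(1):
  p=vision.get_image('wrist')
s=delta([.4815,.0223,.1],171.55)"
```

```text
t 8.65 tcp [0.482  0.0221 0.1047] yaw 171.58 delta [0.0005 0.0001 0.0047] turn 0.03 dist 0.005 F [-0.6  0.2 -2.6] J [ 0.45  0.18 -0.59  0.   -0.8  -2.17] z [ 0.001  0.    -1.   ] op 0.343 40.5
t 8.7 tcp [0.482  0.0221 0.1048] yaw 171.57 delta [0.0006 0.0002 0.0048] turn 0.02 dist 0.005 F [-0.4 -0.2 -1.4] J [ 0.45  0.18 -0.59  0.   -0.8  -2.17] z [ 0.001  0.    -1.   ] op 0.342 40.5
```

Foot is about 36 mm up; lower past the mouth slowly and watch the force.

move_arm:
  deltas: [0.0004, 0.0002, 0.002, 0, 0.0004, 0.0002, 0.004, 0, 0.0004, 0.0002, 0.006, 0, 0.0004, 0.0002, 0.008, 0, 0.0004, 0.0002, 0.0095, 0, 0.0004, 0.0002, 0.0105, 0, 0.0004, 0.0002, 0.011, 0, 0.0004, 0.0002, 0.011, 0]

```text
t: 9.5
eef_pos: [0.4812, 0.0221, 0.0932]
tcp_rot: [[-0.989, 0.147, -0.0], [0.147, 0.989, -0.0], [0.0, -0.0, -1.0]]
force: [0.4, 0.0, -1.4]
opening: 0.345
grip_force: 40.5
```

It's in the mouth with no contact force.

move_arm:
  deltas: [0, 0, 0.003, 0, 0, 0, 0.006, 0, 0, 0, 0.009, 0, 0, 0, 0.012, 0, 0, 0, 0.015, 0, 0, 0, 0.0175, 0, 0, 0, 0.019, 0, 0, 0, 0.02, 0, 0, 0, 0.02, 0]

```text
t: 10.4
eef_pos: [0.4813, 0.0221, 0.0732]
tcp_rot: [[-0.989, 0.147, -0.0], [0.147, 0.989, -0.0], [0.0, -0.0, -1.0]]
force: [0.1, 0.5, -1.7]
opening: 0.344
grip_force: 40.5
```

move_arm:
  deltas: [0, 0, 0.0005, 0, 0, 0, 0.001, 0, 0, 0, 0.0015, 0, 0, 0, 0.0015, 0]

```text
t: 10.8
eef_pos: [0.4812, 0.0221, 0.0718]
tcp_rot: [[-0.989, 0.147, -0.0], [0.147, 0.989, 0.0], [0.0, 0.0, -1.0]]
force: [0.1, 0.1, -1.8]
opening: 0.344
grip_force: 40.5
```

move_arm:
  deltas: [0, 0, 0.0003, 0, 0, 0, 0.0006, 0, 0, 0, 0.0009, 0, 0, 0, 0.0009, 0]

```text
t: 11.2
eef_pos: [0.4814, 0.0221, 0.0715]
tcp_rot: [[-0.989, 0.146, 0.0], [0.146, 0.989, -0.0], [-0.0, -0.0, -1.0]]
force: [-3.0, -0.3, 6.4]
opening: 0.341
grip_force: 41.4
```

Floor contact comes at the predicted height. Now release.

move_arm:
  deltas: [0, 0, 0, 0, 0, 0, 0, 0, 0, 0, 0, 0, 0, 0, 0, 0, 0, 0, 0, 0, 0, 0, 0, 0]
  grip: 0.55

```text
t: 11.8
eef_pos: [0.4813, 0.0221, 0.0709]
tcp_rot: [[-0.989, 0.147, -0.0], [0.147, 0.989, -0.0], [0.0, -0.0, -1.0]]
force: [0.1, 0.7, 0.2]
opening: 0.551
grip_force: 0.0
```

move_arm:
  deltas: [0, 0, -0.005, 0, 0, 0, -0.02, 0, 0, 0, -0.045, 0, 0, 0, -0.08, 0, 0, 0, -0.12, 0, 0, 0, -0.16, 0, 0, 0, -0.18, 0, 0, 0, -0.18, 0, 0, 0, -0.18, 0]

```text
t: 12.7
eef_pos: [0.4811, 0.0222, 0.2513]
tcp_rot: [[-0.989, 0.147, 0.001], [0.147, 0.989, 0.001], [-0.001, 0.001, -1.0]]
force: [-0.4, 0.9, -0.9]
opening: 0.545
grip_force: 0.0
```

Run:
```python
from h import *
s=delta([.4817,.0222,.25],171.55)
p=vision.get_image('wrist');K,T=cam(p,s);im=p['image']
np.savez('w5.npz',K=K,T=T,im=im)
a=np.radians(-8.45)
for z in(88.6,95,114.6):
    x,c,w=fit(im,K,T,rect(0,0,54,30,z),[.4817,.022,a],sig=(2.5,1.2,.7));print("pack",z,x.round(4),np.degrees(x[2]).round(2),c.round(0))
    if z<90: w0=w
xb,c,wb=fit(im,K,T,rect(0,0,99,144,29,"NW"),[.4857,.0053,a],sig=(1.2,.7));print("box",xb.round(4),np.degrees(xb[2]))
# lid points: lid plane predicted at 1.83
r=vision.masks_of(p,"card_box_lid");print([(q["confidence"],q["rect"]) for q in r])
draw(im,K,T,np.vstack([w0,wb]),"pics/w5.png",(120,60,386,260),3)
```

```text
t 12.7 tcp [0.4811 0.0222 0.2513] yaw 171.56 delta [-0.0006  0.0001  0.0013] turn 0.01 dist 0.001 F [-0.4  0.9 -0.9] J [ 0.46  0.03 -0.39 -0.   -1.16 -2.17] z [ 0.001  0.001 -1.   ] op 0.545 0.0
pack 88.6 [ 0.4811  0.0219 -0.1482] -8.49 [285. 473. 683. 674.]
pack 95 [ 0.4797  0.0219 -0.1549] -8.88 [271. 413. 619. 649.]
pack 114.6 [ 0.4729  0.0229 -0.1126] -6.45 [260. 436. 287. 425.]
box [ 0.4873  0.0043 -0.1423] -8.150758310990375
[(0.61, [238.5, 272.8, 139.4, 92.1])]
```

View pics/w5.png

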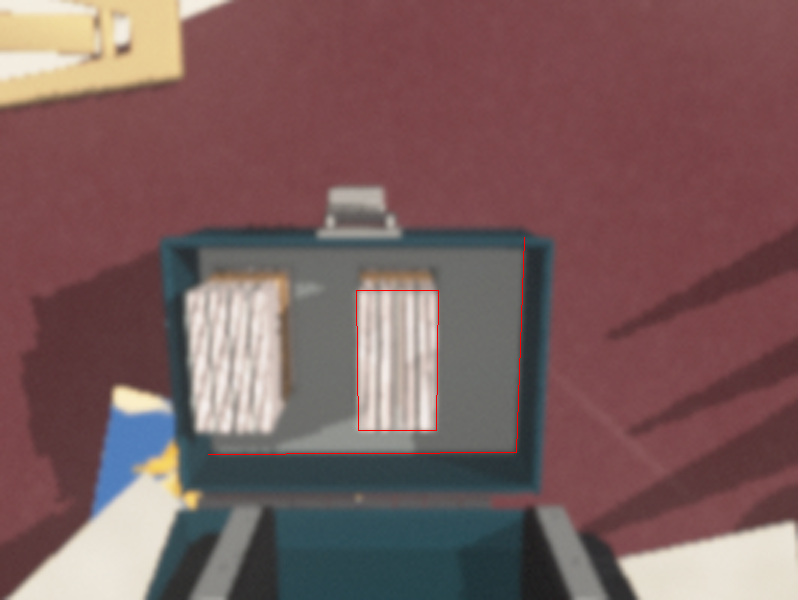

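The pack is home: its top fits the 88.6 mm height outline at the pocket position. Next I shut the gripper and go over behind the lid.

move_arm:
  deltas: [-0.015, -0.002, 0, 0, -0.045, -0.005, 0, 0, -0.08, -0.008, 0, 0, -0.115, -0.012, 0, 0, -0.14, -0.015, 0, 0, -0.152, -0.016, 0.01, 0, -0.152, -0.016, 0.035, 0, -0.152, -0.016, 0.065, 0, -0.152, -0.016, 0.085, 0, -0.152, -0.016, 0.096, 0]
  grip: 0

```text
t: 13.8
eef_pos: [0.6278, -0.0164, 0.1514]
tcp_rot: [[-0.989, 0.147, -0.005], [0.147, 0.989, -0.001], [0.004, -0.001, -1.0]]
force: [-0.5, -0.6, -0.6]
opening: 0.001
grip_force: 0.0
```

Run:
```python
from h import *
s=delta([.6291,-.016,.155],171.55)
p=vision.get_image('side');K,T=cam(p);im=p['image']
a=np.radians(-8.45);R=np.array([[np.cos(a),-np.sin(a),0],[np.sin(a),np.cos(a),0],[0,0,1]])
def L(th,y):
    u=np.array([-np.cos(th),0,np.sin(th)]);n=np.array([np.sin(th),0,np.cos(th)])
    q=lambda v:R@(np.array([58,y,71])+v)/1000+[.4857,.0053,0]
    return q(23*n),q(23*n+111*u)
w=[]
for th in(1.83,):
    a1,b1=L(th,-77);a2,b2=L(th,77);w+=[(a1,b1),(a2,b2),(b1,b2)]
w+=[(s["eef_pos"]-[0,0,.011],s["eef_pos"]+[0,0,.06])]
draw(im,K,T,w,"pics/s1.png",(200,90,360,230),4.5)
```

```text
t 13.8 tcp [ 0.6278 -0.0164  0.1514] yaw 171.55 delta [-0.0012  0.0006 -0.0036] turn -0.0 dist 0.004 F [-0.5 -0.6 -0.6] J [ 0.28  0.35 -0.21 -0.   -1.01 -2.  ] z [-0.005 -0.001 -1.   ] op 0.001 0.0
```

View pics/s1.png

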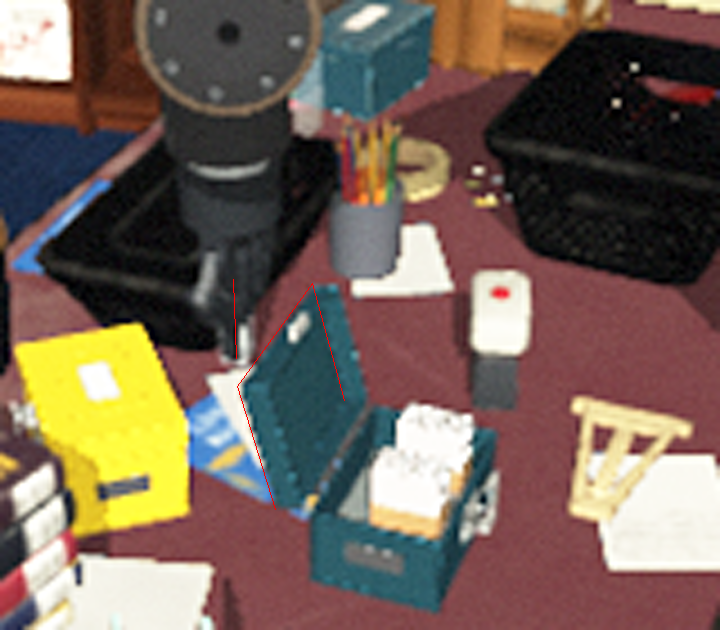

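The projected lid outline at 1.83 rad matches the picture, and the shut fingers are behind the lid. Push it over.

move_arm:
  deltas: [0.008, 0, 0, 0, 0.018, 0, 0, 0, 0.028, 0, 0, 0, 0.038, 0, 0, 0, 0.048, 0, 0, 0, 0.058, 0, 0, 0, 0.068, 0, 0, 0, 0.078, 0, 0, 0, 0.087, 0, 0, 0, 0.092, 0, 0, 0]

```text
t: 14.85
eef_pos: [0.5371, -0.0024, 0.1548]
tcp_rot: [[-0.989, 0.147, -0.001], [0.147, 0.989, -0.0], [0.001, -0.0, -1.0]]
force: [0.6, -0.6, -0.1]
opening: 0.005
grip_force: 0.0
```

move_arm:
  deltas: [0, 0, 0, 0, 0, 0, 0, 0, 0, 0, 0, 0, 0, 0, 0, 0, 0, 0, 0, 0, 0, 0, 0, 0, 0, 0, 0, 0, 0, 0, 0, 0, 0, 0, 0, 0]

```text
t: 15.75
eef_pos: [0.5383, -0.0025, 0.1549]
tcp_rot: [[-0.989, 0.147, 0.0], [0.147, 0.989, 0.0], [-0.0, 0.0, -1.0]]
force: [-0.1, -0.2, 0.6]
opening: -0.002
grip_force: 0.0
```

Run:
```python
from h import *
s=delta([.4343,.013,.15],171.55)
p=vision.get_image('side');K,T=cam(p);im=p['image']
draw(im,K,T,[],"pics/s2.png",(200,90,360,230),4.5)
```

```text
t 15.75 tcp [ 0.5383 -0.0025  0.1549] yaw 171.56 delta [1.051e-01 1.000e-04 4.900e-03] turn 0.01 dist 0.105 F [-0.1 -0.2  0.6] J [ 0.36  0.21 -0.41 -0.   -0.95 -2.08] z [ 0.  0. -1.] op -0.002 0.0
```

View pics/s2.png

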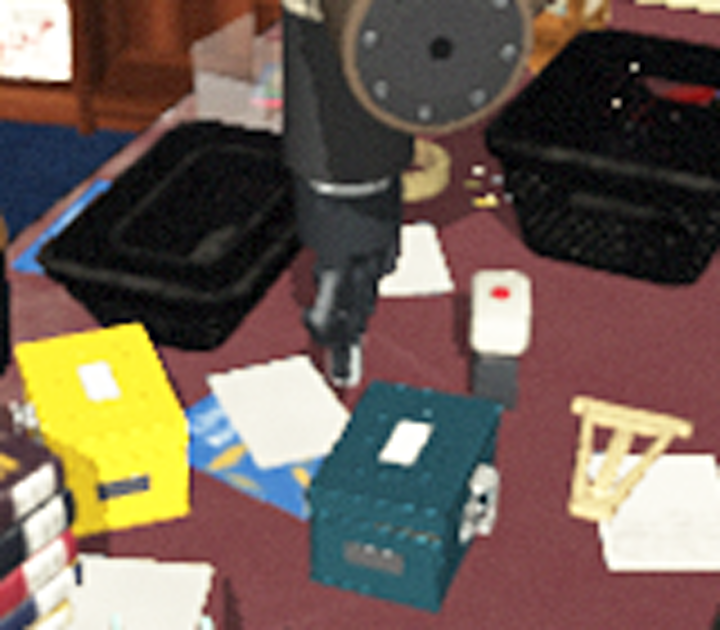

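The lid has fallen and rests slightly open. Move above its front edge.

move_arm:
  deltas: [0.015, 0, 0, 0, 0.04, 0, 0, 0, 0.065, 0, 0, 0, 0.085, 0, 0, 0, 0.093, 0, 0.008, 0, 0.093, 0, 0.025, 0, 0.093, 0, 0.036, 0, 0.093, 0, 0.041, 0, 0.093, 0, 0.041, 0, 0.093, 0, 0.041, 0]

```text
t: 16.8
eef_pos: [0.4467, 0.0111, 0.1139]
tcp_rot: [[-0.989, 0.147, -0.0], [0.147, 0.989, -0.0], [0.0, -0.0, -1.0]]
force: [-0.4, -0.4, -0.2]
opening: -0.0
grip_force: 0.0
```

move_arm:
  deltas: [0, 0, 0.0005, 0, 0, 0, 0.001, 0, 0, 0, 0.0015, 0, 0, 0, 0.002, 0, 0, 0, 0.002, 0]

```text
t: 17.3
eef_pos: [0.4463, 0.0112, 0.1119]
tcp_rot: [[-0.989, 0.147, 0.0], [0.147, 0.989, 0.0], [-0.0, 0.0, -1.0]]
force: [-0.1, -0.4, 0.5]
opening: -0.001
grip_force: 0.0
```

Tip is at about 0.101. Continue in small steps.

move_arm:
  deltas: [0, 0, 0.0005, 0, 0, 0, 0.001, 0, 0, 0, 0.0015, 0, 0, 0, 0.002, 0, 0, 0, 0.0025, 0, 0, 0, 0.0025, 0]

```text
t: 17.9
eef_pos: [0.4463, 0.0112, 0.1095]
tcp_rot: [[-0.989, 0.147, -0.0], [0.147, 0.989, -0.0], [0.0, -0.0, -1.0]]
force: [-2.2, 0.1, 2.6]
opening: -0.003
grip_force: 1.4
```

move_arm:
  deltas: [0, 0, 0.0003, 0, 0, 0, 0.0006, 0, 0, 0, 0.0009, 0, 0, 0, 0.001, 0, 0, 0, 0.001, 0]

```text
t: 18.4
eef_pos: [0.4461, 0.0111, 0.1087]
tcp_rot: [[-0.989, 0.147, -0.0], [0.147, 0.989, -0.0], [0.0, -0.0, -1.0]]
force: [-3.7, 1.3, 7.7]
opening: -0.003
grip_force: 3.5
```

move_arm:
  deltas: [0, 0, 0.0004, 0, 0, 0, 0.0008, 0, 0, 0, 0.0008, 0]

```text
t: 18.7
eef_pos: [0.4459, 0.0112, 0.1077]
tcp_rot: [[-0.989, 0.147, -0.001], [0.147, 0.989, 0.0], [0.001, -0.0, -1.0]]
force: [-2.8, 0.9, 4.7]
opening: 0.001
grip_force: 2.4
```

move_arm:
  deltas: [0, 0, 0.0004, 0, 0, 0, 0.0008, 0, 0, 0, 0.001, 0, 0, 0, 0.001, 0]

```text
t: 19.1
eef_pos: [0.4463, 0.0111, 0.1065]
tcp_rot: [[-0.989, 0.147, -0.0], [0.147, 0.989, -0.0], [0.0, -0.0, -1.0]]
force: [-2.3, 0.1, 1.0]
opening: 0.003
grip_force: 0.5
```

move_arm:
  deltas: [0, 0, 0.0004, 0, 0, 0, 0.0008, 0, 0, 0, 0.0008, 0]

```text
t: 19.4
eef_pos: [0.4465, 0.0112, 0.1057]
tcp_rot: [[-0.989, 0.147, 0.0], [0.147, 0.989, 0.0], [-0.0, 0.0, -1.0]]
force: [0.4, 0.1, -0.2]
opening: 0.004
grip_force: 0.0
```

move_arm:
  deltas: [0, 0, 0.0003, 0, 0, 0, 0.0006, 0, 0, 0, 0.0008, 0, 0, 0, 0.0008, 0]

```text
t: 19.8
eef_pos: [0.4463, 0.0112, 0.105]
tcp_rot: [[-0.989, 0.147, 0.0], [0.147, 0.989, 0.0], [-0.0, 0.0, -1.0]]
force: [-0.5, 0.2, -0.2]
opening: -0.003
grip_force: 0.2
```

move_arm:
  deltas: [0, 0, 0.0003, 0, 0, 0, 0.0005, 0, 0, 0, 0.0005, 0]

```text
t: 20.1
eef_pos: [0.4463, 0.0112, 0.1049]
tcp_rot: [[-0.989, 0.147, 0.0], [0.147, 0.989, -0.0], [-0.0, -0.0, -1.0]]
force: [-2.2, 0.4, 5.9]
opening: 0.0
grip_force: 3.1
```

move_arm:
  deltas: [0, 0, 0.00015, 0, 0, 0, 0.0003, 0, 0, 0, 0.0003, 0, 0, 0, 0.0003, 0, 0, 0, 0.0003, 0, 0, 0, 0.0003, 0, 0, 0, 0.0003, 0, 0, 0, 0.0003, 0, 0, 0, 0.0003, 0]

```text
t: 21.0
eef_pos: [0.4463, 0.0111, 0.1048]
tcp_rot: [[-0.989, 0.146, 0.0], [0.146, 0.989, -0.0], [-0.0, 0.0, -1.0]]
force: [-2.2, 0.3, 9.8]
opening: 0.002
grip_force: 4.7
```

The press held at 9.8 N against the stop. Retract and check.

move_arm:
  deltas: [0, 0, -0.001, 0, 0, 0, -0.01, 0, 0, 0, -0.04, 0, 0, 0, -0.08, 0, 0, 0, -0.12, 0, 0, 0, -0.15, 0, 0, 0, -0.15, 0, 0, 0, -0.15, 0]

```text
t: 21.8
eef_pos: [0.4464, 0.0113, 0.2551]
tcp_rot: [[-0.989, 0.147, 0.002], [0.147, 0.989, 0.001], [-0.002, 0.001, -1.0]]
force: [0.5, -0.2, -0.9]
opening: -0.001
grip_force: 0.0
```

Run:
```python
from h import *
s=delta([.4463,.0112,.255],171.55)
p=vision.get_image('side');K,T=cam(p);im=p['image']
a=np.radians(-8.45);R=np.array([[np.cos(a),-np.sin(a),0],[np.sin(a),np.cos(a),0],[0,0,1]])
q=lambda x,y,z:R@np.array([x,y,z])/1000+[.4857,.0053,0]
draw(im,K,T,[(q(-53,-77,94),q(-53,77,94)),(q(-53,77,94),q(81,77,94)) if 0 else (q(-53,77,94),q(58,77,94))],"pics/s3.png",(240,130,340,230),6)
```

```text
t 21.8 tcp [0.4464 0.0113 0.2551] yaw 171.56 delta [ 0.0001 -0.0001  0.0001] turn 0.01 dist 0.0 F [ 0.5 -0.2 -0.9] J [ 0.47 -0.04 -0.44 -0.   -1.16 -2.19] z [ 0.002  0.001 -1.   ] op -0.001 0.0
```

View pics/s3.png

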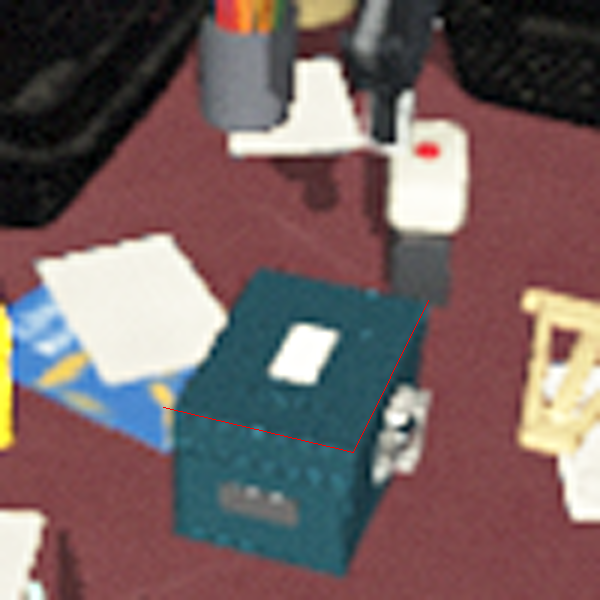

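The lid's front edge lies on the projected shut outline, from (352,450) to (428,305), and the robot is clear of it.

```bash
python3 -c "
from cell import workorder
print(workorder.hand_in())"
```

```text
the job is handed in; nothing more can be done
None
```

The loose pack is fully home in the empty pocket, and the lid fell shut, was pressed past its catch and held at about 10 N. I let go and handed the job in at about 22 s; the hand-in returned no verdict.

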